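# Load the soap holder evenly with two balm jars

## Robot

A 6-joint arm with a two-finger parallel gripper is mounted at the origin on the work surface. World frame = base frame: x ahead of the robot, y to its left, z up, the work surface at z = 0. Lengths are in m, angles in rad, forces in N, time in s.
With the tool pointing down it reaches from about 0.3 to 0.95 m from the base axis. Payload 3.1 kg.
Tool frame: the origin (TCP) lies at the very end of the fingers, on their centre line; the grasp point (between the pads) lies 19 mm behind it; z points along the fingers, y is the line along which they close (so a half turn about z gives the same grasp; the last joint's range is limited). The gripper opens to 85 mm and grips with 20 to 120 N. Pads are 22 mm wide; open, the fingers measure 114 mm over their backs; the gripper's body (76 mm by 85 mm) begins 54 mm behind the grasp point. The pads swing forward as they close: fully open they stand 13 mm farther back than shut.
Start: joints at [-1.194, 0.308, 1.634, -0, 1.2, -0.07], TCP at [0.27, -0.564, 0.231] pointing down, gripper open.
Joint ranges: [-3.06, 3.06], [-0.79, 1.96], [0.05, 2.63], [-1.19, 4.34], [0.05, 2.64], [-2.94, 2.94]. Speed limits (rad/s): [2.79, 2.79, 3.14, 3.14, 3.14, 3.14].

## Interface

Orientations are given as [roll, pitch, yaw] about the fixed x, y, z axes, in that order (R = Rz(yaw) Ry(pitch) Rx(roll)).
In Python, from station import telemetry, viewer, arm gives the robot as it stands.
- The arm moves only by the shell command python3 -m crank 'ROWS' [OPENING]. ROWS is JSON, a list of rows, each a list of 4 numbers: the shift along the world's x, y, z in m, then the turn about the world's z in degrees. In form: [[x, y, z, spin], ...]. A call has 1 to 10 rows; each row is the pose to reach, as a shift and turn from the pose commanded when the call began; what a row does not reach only later rows make up. A row lasts 1/12 s, in which the tool goes at most 41.7 mm and 7.16 degrees, less where a joint would pass 70% of its speed; a pose out of reach is approached as far as the arm can. A call with a gripper value outside its range is refused whole. OPENING is the finger opening in m, from 0 to 0.0854, set as the call begins (- or left out, the last holds). The fingers move at their own pace and stop on an object; the grip force is fixed at half the most. Time passes only in rows, so rows that repeat a pose let the fingers close. It gives the time, the measured TCP pose, the force, the opening and the grip force at its end, in the units of the state.
- telemetry.read_state(): the state, without advancing time (a new reading comes with each control period).
- viewer.camera(name): name is "side" or "top" or "wrist"; returns the picture (384x512x3 uint8, blue, green, red); there is no depth.
- viewer.get_calibration(name): a dict with "vfov" (degrees; the focal length in pixels is half the picture's height over the tangent of half this angle, whatever the lens; pixels are square), "cx", "cy" (the principal point, pixels), "D" ([k1, k2, p1, p2, k3] as OpenCV has them; the pictures are not rectified), "rvec" (rotation vector, rad) and "tvec" (3), from world to camera coordinates, as OpenCV has them; the wrist camera has in their place "hand_eye" (4x4, takes a point from camera to tool coordinates, whose origin is the TCP and whose axes are the flange's). Camera axes: x right, y down, z forward; pixel columns grow to the right and rows downward; lengths in m; the calibration is good to about 2 mm. A picture is of the moment at which its call begins: read the wrist's pose just before it. get_calibration takes no time and is no camera call.
- arm.close_job(): hands the job in; it is judged then, once.
The state is a dict: "clock": time; "q": joint angles; "qd": joint speeds; "tau": joint torques, N m; "position": TCP position; "orientation": TCP orientation; "force": force on the tool from outside, world axes, zero at the start; "ft_torque": the same for the moment, N m; "gripper_width": finger opening in m; "gripper_force": force on a finger pad.
Only numpy, scipy, OpenCV 4.12 (cv2) and the standard library are available. Lean on these libraries where they do the work, as an engineer would, in place of code of your own. Each camera call takes 0.05 s, during which the arm holds its last target. There are 200 camera calls.

## Task

Load the empty steel soap holder evenly with the two squat lip balm jars: stand one upright in the middle of each of its two round rubber pads. The holder is very light, so set the jars down gently, and do not let it tip or push it along the slab.

Things in the scene. Friction and masses are not known exactly. Their poses are not given: they have to be found in the camera images.
- holder: Loose 80 g thin steel tray, 100 (x) by 250 mm (y), on a central foot 80 (x) by 120 (y) by 25 mm high; its ends overhang: a lone jar at an end can tip it, on a pad not. Origin: centre of the foot's underside, on the slab; z up. Tray floor 28 mm above it, rim (walls 2 mm thick) 38 mm. Two flush black round rubber pads, 64 mm across, on the floor at x = 0, y = +48 and -48 mm.
- jar_a_center (a point): One of two identical squat jars: closed round glass jar of lip balm, flat metal lid: 50 mm across over its whole height (glass and lid alike), 56 mm high, about 150 g, upright on the slab. Point: its centre, 28 mm above its underside; z up, yaw means nothing. A pinch of 20 to 40 N on its upper half holds it. Not the slimmer jar 100 mm high.
- jar_b_center (a point): The other of the two identical squat jars: closed round glass jar of lip balm, flat metal lid: 50 mm across over its whole height (glass and lid alike), 56 mm high, about 150 g, upright on the slab. Point: its centre, 28 mm above its underside; z up, yaw means nothing. A pinch of 20 to 40 N on its upper half holds it. Not the slimmer jar 100 mm high.
Not all that is in view belongs to the job. Leave any pink look-alike of the part that bears jar_b_center alone.

How it is judged:
By the outcome, as a careful person would: the job done as asked, in the order asked, and still so for the second after the job is handed in, with the robot touching nothing.
It also fails if it takes over 56 s, if anything falls off the work surface, if the arm or the gripper's body presses on something with over 40 N, if the wrist force passes 120 N, or if a joint passes its speed limit or range.

## Working session

There is one attempt and no reset: what is moved stays moved. The work goes in short steps, Python scripts to look and compute and a shell command to move; the robot and the scene stay as the last step left them, time stands still between calls to the robot, and variables do not carry over. Pictures are saved under pics/ and viewed, at most 12 in all, crops included, and the job is handed in when it is done.

```bash
mkdir -p pics; ls
python3 - <<'E'
from station import telemetry, viewer, arm
import cv2
for n in("top","side"):
    cv2.imwrite(f"pics/{n}0.png",viewer.camera(n)); print(n,viewer.get_calibration(n))
print(viewer.get_calibration("wrist"))
print(telemetry.read_state())
E
```

```text
pics
top {'vfov': 43.283407057519845, 'cx': 257.969454740111, 'cy': 195.13927067252038, 'D': array([-0.20483295,  0.        ,  0.        ,  0.        ,  0.        ]), 'rvec': array([ 2.19343743, -2.13697547,  0.06341779]), 'tvec': array([-0.02413686,  0.49347492,  1.23118803])}
side {'vfov': 49.705247600528985, 'cx': 252.57586118546567, 'cy': 195.5357589001365, 'D': array([-0.11252588,  0.        ,  0.        ,  0.        ,  0.        ]), 'rvec': array([ 0.08123009, -2.7691707 ,  1.39228794]), 'tvec': array([0.52288888, 0.07796348, 0.82960149])}
{'vfov': 67.50692654114789, 'cx': 253.79342768674871, 'cy': 189.00442614869294, 'D': array([-0.01308669,  0.        ,  0.        ,  0.        ,  0.        ]), 'hand_eye': array([[ 2.35855370e-04, -9.50998658e-01, -3.09194917e-01,
         7.95880429e-02],
       [ 9.99999534e-01, -6.50135956e-05,  9.62768422e-04,
         3.53655069e-04],
       [-9.35693351e-04, -3.09195000e-01,  9.50998200e-01,
        -1.43238724e-01],
       [ 0.00000000e+00,  0.00000000e+00,  0.00000000e+00,
         1.00000000e+00]])}
{'clock': 0.1, 'q': array([-1.19372529e+00,  3.08919825e-01,  1.63506053e+00, -1.83184042e-05,
        1.19970569e+00, -6.97035391e-02]), 'qd': array([-0.00150328, -0.00074734, -0.00134468,  0.00241528, -0.00115442,
       -0.00109274]), 'tau': array([ 2.81657622e-04, -4.16407013e+01, -2.77644807e+01,  1.67104623e-06,
        4.04972699e-03,  1.57008179e-05]), 'position': array([ 0.26972937, -0.56297162,  0.23016013]), 'orientation': array([-3.13950316e+00, -1.28782263e-04,  4.46781100e-01]), 'force': array([ 0.19612774, -0.06649228, -0.25229301]), 'ft_torque': array([ 0.02524609, -0.01827801, -0.04521712]), 'gripper_force': 0.0, 'gripper_width': 0.08544209077497172}
```

View pics/top0.png

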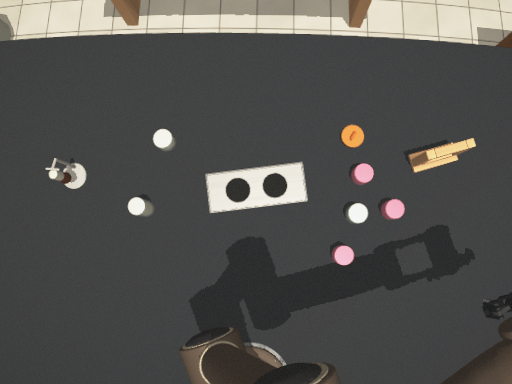

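View pics/side0.png

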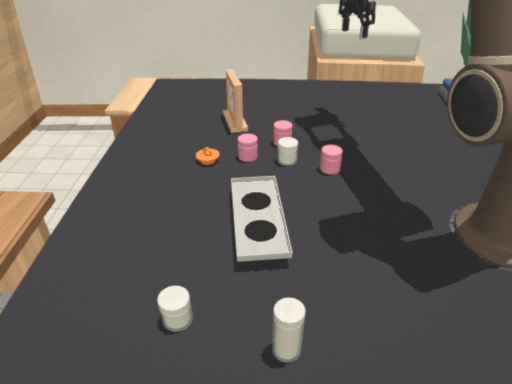

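The top view shows the holder at about (257,188), squat white jars at (164,139) and (358,213), and the tall jar at (137,206). Pink look-alikes are at (363,173), (393,209) and (344,255). The side view shows the squat jars at (175,308) and (288,151).

Run:
```python
import cv2,numpy as np
t=cv2.imread("pics/top0.png");s=cv2.imread("pics/side0.png")
def c(im,x,y,r=30): return cv2.resize(im[y-r:y+r,x-r:x+r],(290,290),interpolation=cv2.INTER_CUBIC)
cv2.imwrite("pics/crops.png",np.vstack([np.hstack([c(t,164,139,20),c(t,358,213,20)]),np.hstack([c(s,175,308,24),c(s,288,151,20)])]))
for im,x,y0,y1 in((s,175,285,332),(s,288,135,168),(t,160,125,155),(t,358,198,230)):
    print(x,y0,im[y0:y1,x].tolist()[::1] and [int(v.max()) for v in im[y0:y1,x]])
```

```text
175 285 [144, 230, 242, 244, 244, 244, 243, 246, 244, 244, 243, 243, 243, 244, 246, 246, 246, 246, 245, 248, 248, 247, 247, 248, 236, 199, 183, 179, 180, 182, 188, 187, 180, 178, 178, 177, 178, 178, 178, 178, 177, 178, 175, 158, 127, 118, 93]
288 135 [184, 188, 224, 241, 245, 244, 244, 243, 243, 244, 244, 239, 201, 182, 179, 178, 180, 190, 182, 179, 179, 179, 178, 179, 178, 179, 179, 178, 165, 130, 102, 66, 71]
160 125 [66, 66, 67, 74, 218, 244, 244, 244, 244, 244, 244, 244, 244, 244, 244, 245, 245, 245, 245, 245, 245, 245, 211, 113, 75, 70, 69, 69, 67, 69]
358 198 [70, 70, 69, 70, 69, 211, 246, 246, 246, 246, 246, 246, 246, 246, 246, 246, 246, 246, 246, 246, 246, 246, 246, 246, 231, 135, 69, 67, 69, 68, 69, 66]
```

View pics/crops.png

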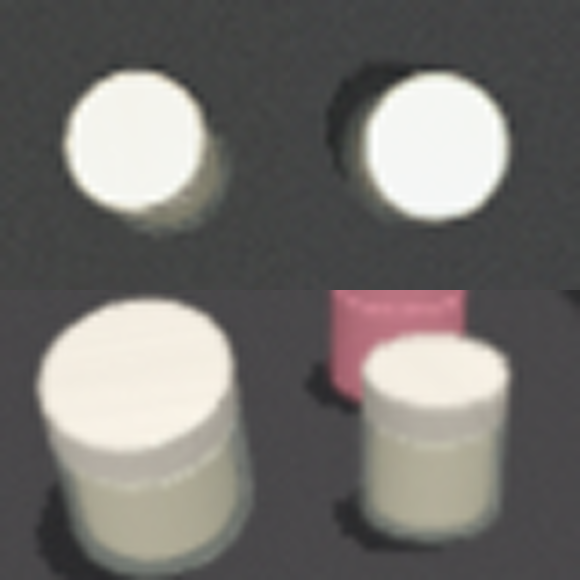

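The crops show clean bright lid discs in both views, and a threshold near 215 separates them. Next I'll triangulate the lids, pads and pink jars.

```bash
cat > h.py <<'E'
import cv2,numpy as np
from station import telemetry,viewer
from scipy.spatial.transform import Rotation as Ro
def K(c): 
    f=192/np.tan(np.radians(c["vfov"]/2)); return np.array([[f,0,c["cx"]],[0,f,c["cy"]],[0,0,1]])
def pose(n):  # camera-to-world R, centre
    c=viewer.get_calibration(n)
    if "rvec" in c:
        R=cv2.Rodrigues(c["rvec"])[0]; return c,R.T,-R.T@c["tvec"]
    s=telemetry.read_state(); Rt=Ro.from_euler("xyz",s["orientation"]).as_matrix(); H=c["hand_eye"]
    return c,Rt@H[:3,:3],Rt@H[:3,3]+s["position"]
def ray(P,px):
    c,R,o=P; u=cv2.undistortPoints(np.array([[px]],float),K(c),c["D"])[0,0]
    return o,R@np.array([*u,1])
def plane(P,px,z):
    o,d=ray(P,px); return o+d*(z-o[2])/d[2]
def tri(rays):
    A=0;b=0
    for o,d in rays:
        d=d/np.linalg.norm(d);M=np.eye(3)-np.outer(d,d);A=A+M;b=b+M@o
    p=np.linalg.solve(A,b); return p,[1e3*np.linalg.norm(np.cross(p-o,d/np.linalg.norm(d))) for o,d in rays]
def blobs(m,lo=60,hi=20000):
    out=[]
    for k in cv2.findContours(m.astype(np.uint8),cv2.RETR_CCOMP,cv2.CHAIN_APPROX_NONE)[0]:
        if lo<cv2.contourArea(k)<hi: out.append((cv2.fitEllipse(k),k))
    return out
E
python3 - <<'E'
from h import *
np.set_printoptions(precision=4,suppress=True)
t=cv2.imread("pics/top0.png");s=cv2.imread("pics/side0.png");T=pose("top");S=pose("side")
def near(im,xy,m):
    B=blobs(m); return min(B,key=lambda b:np.hypot(*(np.array(b[0][0])-xy)))[0]
for n,a,b in(("jA",(164,139),(175,300)),("jB",(358,213),(288,145)),("tall",(137,206),(288,312))):
    ea=near(t,a,t.min(2)>205);eb=near(s,b,s.min(2)>205)
    print(n,ea,eb,*tri([ray(T,ea[0]),ray(S,eb[0])]),plane(T,ea[0],.056),plane(S,eb[0],.056))
P=[]
for n,a,b in(("p+",(238,190),(261,231)),("p-",(275,185),(256,201))):
    ea=near(t,a,t.max(2)<100);eb=near(s,b,s.max(2)<100)
    p,e=tri([ray(T,ea[0]),ray(S,eb[0])]);P.append(plane(T,ea[0],.028))
    print(n,ea,eb,p,e,P[-1],plane(S,eb[0],.028))
d=P[0]-P[1];print("dist",np.linalg.norm(d),"yaw",np.degrees(np.arctan2(-d[0],d[1])),"mid",(P[0]+P[1])/2)
for a in((363,173),(393,209),(344,255)):
    m=(t[...,2].astype(int)-t[...,1]>60);e=near(t,a,m);print("pink",e,plane(T,e[0],.05))
print("orange",plane(T,(353,136),0.01))
E
```

```text
jA ((162.13226318359375, 137.9285430908203), (16.718578338623047, 17.693605422973633), 19.839075088500977) ((173.0323944091797, 297.72259521484375), (22.894207000732422, 29.7941837310791), 76.09109497070312) [0.6333 0.2399 0.0527] [np.float64(0.31670127846503027), np.float64(0.31670127846500257)] [0.6329 0.2392 0.056 ] [0.6319 0.2426 0.056 ]
jB ((357.6097412109375, 212.83702087402344), (17.559328079223633, 18.474763870239258), 13.190192222595215) ((287.6055908203125, 141.85833740234375), (8.258261680603027, 17.999530792236328), 92.77201080322266) [ 0.4526 -0.2648  0.0525] [np.float64(0.08772024643909998), np.float64(0.08772024643910452)] [ 0.4525 -0.2641  0.056 ] [ 0.4527 -0.2586  0.056 ]
tall ((136.1298828125, 205.76397705078125), (15.438517570495605, 16.029502868652344), 38.629844665527344) ((289.1535339355469, 309.96343994140625), (23.731809616088867, 29.230276107788086), 99.12416076660156) [0.4534 0.2874 0.0967] [np.float64(0.21010981315925173), np.float64(0.21010981315923183)] [0.4559 0.2989 0.056 ] [0.4514 0.2556 0.056 ]
p+ ((237.4088897705078, 189.6107940673828), (22.592987060
[... 442 characters left out ...]
221252441406, 27.630842208862305), 88.51824188232422) [ 0.5208 -0.0531  0.0257] [np.float64(0.14421456841929686), np.float64(0.14421456841939662)] [ 0.5207 -0.053   0.028 ] [ 0.5204 -0.0501  0.028 ]
dist 0.09606641347626478 yaw 8.619357666231815 mid [ 0.5135 -0.0056  0.028 ]
pink ((363.36572265625, 172.7744140625), (18.649965286254883, 18.927858352661133), 63.60401916503906) [ 0.5554 -0.2792  0.05  ]
pink ((394.3117370605469, 208.394287109375), (17.892431259155273, 19.01314353942871), 21.723148345947266) [ 0.4663 -0.3601  0.05  ]
pink ((394.3117370605469, 208.394287109375), (17.892431259155273, 19.01314353942871), 21.723148345947266) [ 0.4663 -0.3601  0.05  ]
orange [ 0.6586 -0.2589  0.01  ]
```

```bash
python3 -m crank '[[0.01,0.015,0,4],[0.03,0.045,0,10],[0.05,0.08,0,17],[0.07,0.115,0,24],[0.09,0.15,0,31],[0.11,0.185,0,38],[0.13,0.215,0,45],[0.15,0.245,0,52],[0.165,0.27,0,59],[0.17,0.28,0,66]]' 0.0854
python3 - <<'E'
from h import *
P=pose("wrist");cv2.imwrite("pics/w1.png",viewer.camera("wrist"))
im=cv2.imread("pics/w1.png")
for e,k in blobs(im.min(2)>200,300): print(e,plane(P,e[0],.056))
E
```

```text
clock: 0.93
position: [0.4414, -0.28, 0.2308]
orientation: [3.141, -0.002, 1.608]
force: [0.2, 0.5, -0.3]
gripper_width: 0.0854
gripper_force: 0.0
((261.8299865722656, 167.5782470703125), (16.85934829711914, 36.844478607177734), 99.63616180419922) [ 0.45107337 -0.27832063  0.056     ]
((167.45143127441406, 121.20409393310547), (40.18656539916992, 44.22207260131836), 143.93777465820312) [ 0.34657045 -0.23054325  0.056     ]
((347.6382751464844, 12.85379409790039), (30.730690002441406, 97.73128509521484), 89.27986907958984) [ 0.52777154 -0.12010408  0.056     ]
```

View pics/w1.png

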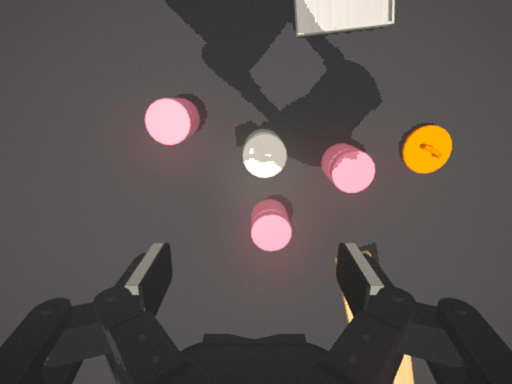

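The wrist view shows the shaded white jar at (264,155). The pink jars are around it at (168,121), (350,170) and (271,232).

Run:
```python
from h import *
im=cv2.imread("pics/w1.png");P=pose("wrist")
hsv=cv2.cvtColor(im,cv2.COLOR_BGR2HSV)
for th in(90,110,130,150):
  for e,k in blobs((hsv[...,1]<60)&(hsv[...,2]>th),300):
    if abs(e[0][0]-264)<15 and abs(e[0][1]-155)<25: print(th,e,cv2.boundingRect(k),plane(P,e[0],.056))
print(plane(P,(265,155.5),.056))
for px in((168,121),(350,170),(271,232)):print(plane(P,px,.056))
```

```text
130 ((264.0563659667969, 154.9064483642578), (43.83424377441406, 45.91263198852539), 176.04312133789062) (242, 131, 45, 48) [ 0.45282216 -0.26300183  0.056     ]
150 ((264.1278076171875, 155.01443481445312), (43.27073669433594, 45.07796859741211), 179.94847106933594) (243, 132, 44, 46) [ 0.45290865 -0.26312096  0.056     ]
[ 0.45391554 -0.26363131  0.056     ]
[ 0.3469621  -0.23013391  0.056     ]
[ 0.55181537 -0.27630811  0.056     ]
[ 0.46634443 -0.35801993  0.056     ]
```

```bash
python3 -m crank '[[0.005,0.008,-0.01,7],[0.013,0.02,-0.03,14],[0.013,0.02,-0.055,21],[0.013,0.02,-0.085,28],[0.013,0.02,-0.11,35],[0.013,0.02,-0.13,42],[0.013,0.02,-0.135,43],[0.013,0.02,-0.135,43]]'
python3 -c "
from station import telemetry as t
s=t.read_state();print(s['position'],s['q'])"
```

```text
clock: 1.65
position: [0.4511, -0.2631, 0.0942]
orientation: [-3.14, -0.005, 2.345]
force: [-0.1, -0.1, 0.4]
gripper_width: 0.0852
gripper_force: 0.0
[ 0.4510525  -0.26305095  0.09415757] [-6.11235160e-01  2.94587072e-01  1.96811084e+00 -2.98123192e-04
  8.83987218e-01 -1.38526642e+00]
```

```bash
python3 -m crank '[[0.001,0,-0.02,0],[0.001,0,-0.045,0],[0.001,0,-0.065,0],[0.001,0,-0.074,0],[0.001,0,-0.074,0]]'
python3 -m crank '[[0,0,0,0],[0,0,0,0],[0,0,0,0],[0,0,0,0],[0,0,0,0],[0,0,0,0]]' 0.0
```

```text
clock: 2.07
position: [0.4532, -0.2634, 0.0214]
orientation: [-3.141, -0.002, 2.346]
force: [-0.1, 0.0, 0.5]
gripper_width: 0.0852
gripper_force: 0.0
clock: 2.57
position: [0.4558, -0.265, 0.0244]
orientation: [3.141, 0.004, 2.349]
force: [0.3, -0.5, 5.4]
gripper_width: 0.0485
gripper_force: 62.3
```

```bash
python3 -m crank '[[0,0,0.002,0],[0,0,0.006,0],[0,0,0.015,0],[0,0,0.03,0],[0,0,0.05,0],[0,0,0.07,0],[0,0,0.085,0],[0,0,0.09,0],[0,0,0.09,0]]'
python3 - <<'E'
from h import *
import json
P=pose("wrist");cv2.imwrite("pics/w2.png",viewer.camera("wrist"))
s=telemetry.read_state();print(s["position"],s["orientation"],s["force"],s["gripper_force"])
E
```

```text
clock: 3.32
position: [0.4551, -0.2644, 0.1142]
orientation: [3.141, 0.004, 2.349]
force: [0.3, -0.4, -1.5]
gripper_width: 0.0488
gripper_force: 62.1
[ 0.45422963 -0.26377781  0.11285792] [3.14135709e+00 1.24110746e-03 2.34919812e+00] [-0.1518529   0.35924214 -2.14220864] 62.07884967327118
```

View pics/w2.png

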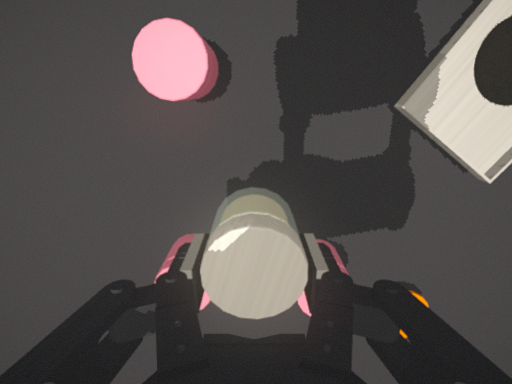

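The jar is held upright with its lid at about (254,268), about 104 px across.

Run:
```python
from h import *
im=cv2.imread("pics/w2.png");c=viewer.get_calibration("wrist")
H=c["hand_eye"]
hsv=cv2.cvtColor(im,cv2.COLOR_BGR2HSV);m=(hsv[...,1]<28)&(hsv[...,2]>120)
m[:, :200]=0;m[:,309:]=0;m[:205]=0
for e,k in blobs(m,2000):
    print(e,cv2.boundingRect(k))
for px in((254,267),):
  u=cv2.undistortPoints(np.array([[px]],float),K(c),c["D"])[0,0];d=H[:3,:3]@[*u,1]
  for zt in(-.030,-.034,-.038): print(zt,H[:3,3]+d*(zt-H[2,3])/d[2])
```

```text
-0.03 [ 4.72905832e-03  8.93331187e-05 -3.00000000e-02]
-0.034 [ 7.36040269e-03  8.28734133e-05 -3.40000000e-02]
-0.038 [ 9.99174707e-03  7.64137078e-05 -3.80000000e-02]
```

```bash
python3 -m crank '[[0.003,0.008,0,-1],[0.01,0.03,0,-5],[0.018,0.056,0,-10],[0.027,0.084,0,-16],[0.036,0.112,0,-21],[0.045,0.14,0,-26],[0.054,0.168,0,-31],[0.061,0.19,0,-34],[0.065,0.203,0,-36],[0.067,0.2075,0,-36]]'
python3 -m crank '[[0,0,-0.01,0],[0,0,-0.025,0],[0,0,-0.035,0],[0,0,-0.035,0],[0,0,-0.035,0]]'
python3 - <<'E'
from h import *
for n in("side","top","wrist"): cv2.imwrite(f"pics/{n}3.png",viewer.camera(n))
s=telemetry.read_state();print(s["position"],s["orientation"],s["force"],s["gripper_force"])
t=cv2.imread("pics/side3.png")[120:270,190:330];w=cv2.imread("pics/wrist3.png");p=cv2.imread("pics/top3.png")[140:230,200:310]
a=cv2.resize(t,(420,450),interpolation=3);b=cv2.resize(p,(370,303),interpolation=3)
o=np.zeros((450,790,3),np.uint8);o[:,:420]=a;o[:303,420:]=b;cv2.imwrite("pics/v3.png",o)
E
```

```text
clock: 4.2
position: [0.5199, -0.0538, 0.1106]
orientation: [-3.138, -0.002, 1.723]
force: [0.2, 0.5, -1.8]
gripper_width: 0.0488
gripper_force: 62.2
clock: 4.62
position: [0.5194, -0.0567, 0.0757]
orientation: [-3.138, -0.001, 1.72]
force: [0.0, -0.5, -1.1]
gripper_width: 0.0484
gripper_force: 62.2
[ 0.52149922 -0.056821    0.07770759] [3.14065836e+00 4.10674686e-04 1.72017021e+00] [ 0.25177084 -0.37575145 -1.18624359] 62.1906852722168
```

View pics/v3.png

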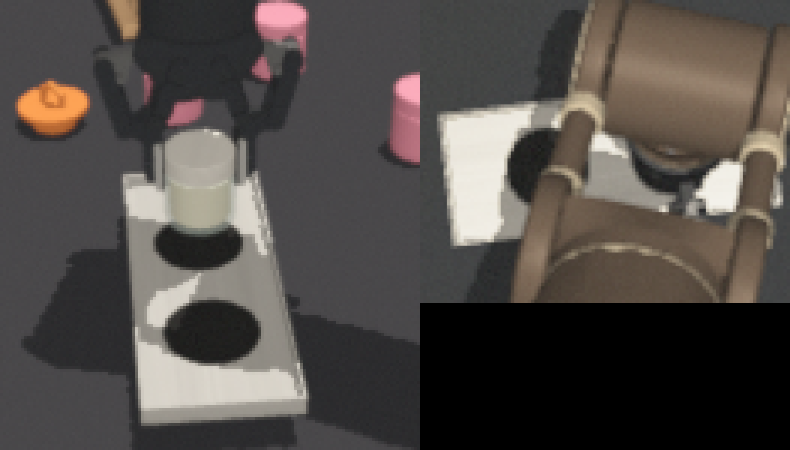

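View pics/wrist3.png

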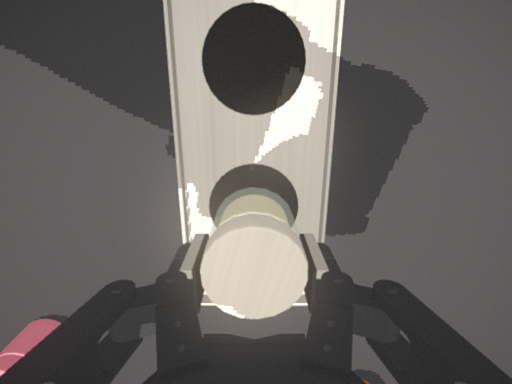

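The wrist view shows the lid at about (254,265) with the pad behind the jar. The side view shows the jar over the far pad, its lid at about (257,170). I'll triangulate from these two.

Run:
```python
from h import *
np.set_printoptions(precision=4,suppress=True)
W=pose("wrist");S=pose("side")
s=telemetry.read_state();R=Ro.from_euler("xyz",s["orientation"]).as_matrix()
for pw in((254,263),(254,266)):
  for ps in((257,169),(257,170.5)):
    p,e=tri([ray(W,pw),ray(S,ps)]);print(p,e,R.T@(p-s["position"]))
print("bottom by side at x-plane:")
o,d=ray(S,(256.7,192));print([ (o+d*(z-o[2])/d[2]) for z in(.03,.04,.05,.06)])
# tray pads seen from wrist
im=cv2.imread("pics/wrist3.png");print(plane(W,(254,59),.028))
```

```text
[ 0.5187 -0.0486  0.1096] [np.float64(1.8853237872901782), np.float64(1.8853237872899258)] [ 0.0085 -0.0015 -0.0319]
[ 0.5192 -0.0524  0.1035] [np.float64(2.054900144322405), np.float64(2.054900144322284)] [ 0.0047 -0.0016 -0.0258]
[ 0.519  -0.0512  0.1079] [np.float64(2.0049352647159457), np.float64(2.004935264715825)] [ 0.006  -0.0016 -0.0302]
[ 0.5195 -0.0551  0.1017] [np.float64(2.1817346557473294), np.float64(2.181734655747269)] [ 0.0019 -0.0018 -0.024 ]
bottom by side at x-plane:
[array([ 0.5198, -0.0787,  0.03  ]), array([ 0.5189, -0.065 ,  0.04  ]), array([ 0.5181, -0.0513,  0.05  ]), array([ 0.5172, -0.0377,  0.06  ])]
[0.5071 0.0427 0.028 ]
```

```bash
python3 -m crank '[[0.001,-0.001,-0.004,0],[0.001,-0.001,-0.008,0],[0.001,-0.001,-0.012,0],[0.001,-0.001,-0.015,0],[0.001,-0.001,-0.016,0],[0.001,-0.001,-0.017,0],[0.001,-0.001,-0.018,0],[0.001,-0.001,-0.018,0],[0.001,-0.001,-0.018,0]]'
python3 -m crank '[[0,0,-0.001,0],[0,0,-0.001,0],[0,0,-0.001,0]]'
python3 -m crank '[[0,0,-0.001,0],[0,0,-0.001,0],[0,0,-0.001,0]]'
python3 - <<'E'
from h import *
cv2.imwrite("pics/side4.png",viewer.camera("side"))
print(telemetry.read_state()["force"])
E
```

```text
clock: 5.52
position: [0.5221, -0.0571, 0.0593]
orientation: [3.141, 0.0, 1.721]
force: [0.2, 0.2, -1.3]
gripper_width: 0.0484
gripper_force: 62.2
clock: 5.77
position: [0.5221, -0.0572, 0.0583]
orientation: [3.141, 0.0, 1.721]
force: [0.1, -0.5, -0.2]
gripper_width: 0.0486
gripper_force: 62.2
clock: 6.02
position: [0.522, -0.0571, 0.0572]
orientation: [-3.141, -0.0, 1.721]
force: [-0.7, 0.4, -1.6]
gripper_width: 0.0484
gripper_force: 62.2
[ 0.58201838 -0.9154843  -1.5587754 ]
```

```bash
for i in 1 ; do
python3 -m crank '[[0,0,-0.001,0],[0,0,-0.002,0],[0,0,-0.002,0]]' |egrep 'pos|^force'
python3 -m crank '[[0,0,-0.0005,0],[0,0,-0.001,0],[0,0,-0.001,0]]' |egrep 'pos|^force'
python3 -m crank '[[0,0,-0.0005,0],[0,0,-0.001,0],[0,0,-0.001,0]]' |egrep 'pos|^force'
done
```

```text
position: [0.5218, -0.0571, 0.055]
force: [0.5, -0.6, -1.8]
position: [0.522, -0.0571, 0.0542]
force: [-0.4, -0.3, -2.7]
position: [0.522, -0.0572, 0.0532]
force: [-0.1, -0.0, -1.1]
```

```bash
python3 -m crank '[[0,0,-0.0005,0],[0,0,-0.001,0],[0,0,-0.001,0]]' |egrep 'pos|^force'
python3 -c "
from h import *
cv2.imwrite('pics/side5.png',viewer.camera('side'));print(telemetry.read_state()['force'])"
python3 -m crank '[[0,0,-0.0005,0],[0,0,-0.0005,0],[0,0,-0.0005,0]]' |egrep 'pos|^force'
```

```text
position: [0.5221, -0.0571, 0.0524]
force: [-1.0, 0.8, -0.0]
[-0.17866474 -0.13866247  0.82172274]
position: [0.5221, -0.0572, 0.0524]
force: [-2.9, 0.3, 5.5]
```

```bash
python3 -m crank '[[0,0,0,0],[0,0,0,0],[0,0,0,0],[0,0,0,0],[0,0,0,0],[0,0,0,0]]' 0.078
python3 -m crank '[[0,0,0.005,0],[0,0,0.02,0],[0,0,0.05,0],[0,0,0.085,0],[0,0,0.12,0],[0,0,0.14,0],[0,0,0.145,0]]' 0.0854
python3 - <<'E'
from h import *
for n in("side","wrist"): cv2.imwrite(f"pics/{n}6.png",viewer.camera(n))
W=pose("wrist")
t=cv2.imread("pics/side6.png")[120:270,180:320];w=cv2.imread("pics/wrist6.png")
cv2.imwrite("pics/v6.png",np.hstack([cv2.resize(t,(358,384),interpolation=3),w[:,70:]]))
im=w;hsv=cv2.cvtColor(im,cv2.COLOR_BGR2HSV)
for e,k in blobs(im.max(2)<60,800): print(e,plane(W,e[0],.028))
E
```

```text
clock: 7.87
position: [0.522, -0.0572, 0.0516]
orientation: [-3.141, -0.0, 1.721]
force: [-0.3, -0.3, -0.2]
gripper_width: 0.0778
gripper_force: 0.0
clock: 8.45
position: [0.5254, -0.0578, 0.2022]
orientation: [3.132, 0.003, 1.721]
force: [0.4, -0.2, 0.0]
gripper_width: 0.0857
gripper_force: 0.0
((335.17889404296875, 111.15010833740234), (75.93012237548828, 128.90553283691406), 2.342931032180786) [0.59987965 0.01805686 0.028     ]
((248.78135681152344, 71.34209442138672), (59.789791107177734, 63.45552444458008), 6.4825334548950195) [0.5038565  0.04301565 0.028     ]
((129.38836669921875, 43.38216781616211), (94.08796691894531, 242.9344024658203), 108.27603149414062) [0.38347079 0.05105256 0.028     ]
```

View pics/v6.png

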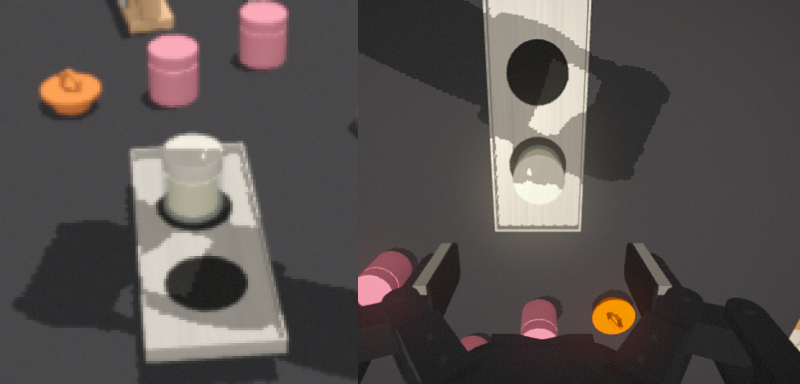

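The jar stands upright, centred within its pad, and the tray is unmoved. Next is jar A.

```bash
python3 -m crank '[[0.004,0.012,0,0],[0.014,0.038,0,0],[0.026,0.07,0,0],[0.039,0.105,0,0],[0.052,0.14,0,0],[0.065,0.175,0,0],[0.078,0.21,0,0],[0.091,0.245,0,0],[0.103,0.277,0,0],[0.109,0.293,0,0]]'
python3 -m crank '[[0.002,0.005,0,0],[0.002,0.005,-0.01,0],[0.002,0.005,-0.03,0],[0.002,0.005,-0.055,0],[0.002,0.005,-0.08,0],[0.002,0.005,-0.095,0],[0.002,0.005,-0.1,0],[0.002,0.005,-0.1,0],[0.002,0.005,-0.1,0]]'
python3 - <<'E'
from h import *
W=pose("wrist");cv2.imwrite("pics/wrist7.png",viewer.camera("wrist"))
s=telemetry.read_state();print(s["position"],s["q"])
w=cv2.imread("pics/wrist7.png");hsv=cv2.cvtColor(w,cv2.COLOR_BGR2HSV)
for th in(150,200,225):
  for e,k in blobs((hsv[...,1]<40)&(hsv[...,2]>th),1500): print(th,e,cv2.boundingRect(k),plane(W,e[0],.056))
E
```

```text
clock: 9.38
position: [0.6299, 0.2406, 0.1931]
orientation: [-3.138, -0.001, 1.723]
force: [0.3, -0.7, 0.2]
gripper_width: 0.0857
gripper_force: 0.0
clock: 10.13
position: [0.6332, 0.2403, 0.097]
orientation: [3.142, 0.0, 1.72]
force: [0.0, 0.3, 0.1]
gripper_width: 0.0854
gripper_force: 0.0
[0.63410711 0.2406684  0.09808559] [ 2.98611057e-01  5.45093010e-01  1.58667218e+00 -1.19323844e-04
  1.00762464e+00  1.49179719e-01]
150 ((253.74024963378906, 218.69358825683594), (82.16634368896484, 100.48265838623047), 179.45135498046875) (208, 165, 92, 104) [0.63399005 0.23758154 0.056     ]
150 ((26.370038986206055, 108.72415924072266), (60.418331146240234, 73.09827423095703), 104.4071044921875) (0, 73, 68, 69) [0.48288089 0.29011343 0.056     ]
200 ((253.0188751220703, 210.43707275390625), (68.81266021728516, 77.56062316894531), 179.33657836914062) (218, 170, 71, 79) [0.63257057 0.24365541 0.056     ]
225 ((252.9713134765625, 212.49778747558594), (68.33052825927734, 71.43639373779297), 176.26258850097656) (218, 176, 71, 73) [0.63276627 0.24212713 0.056     ]
```

View pics/wrist7.png

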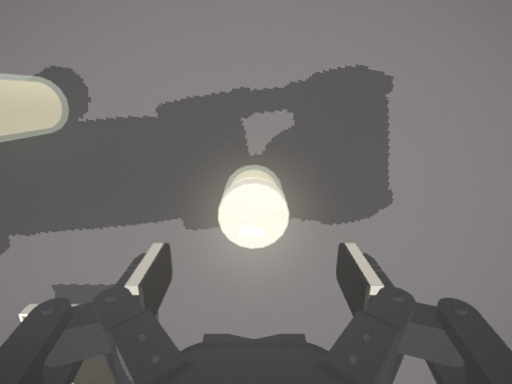

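The wrist view shows jar A's lid at about (253,213), centred between the fingers.

```bash
python3 -m crank '[[0,0.001,-0.02,0],[0,0.001,-0.045,0],[0,0.001,-0.065,0],[0,0.001,-0.074,0],[0,0.001,-0.0745,0],[0,0.001,-0.0745,0]]'
python3 -m crank '[[0,0,0,0],[0,0,0,0],[0,0,0,0],[0,0,0,0],[0,0,0,0],[0,0,0,0],[0,0,0,0]]' 0.0
python3 -m crank '[[0,0,0.002,0],[0,0,0.006,0],[0,0,0.015,0],[0,0,0.03,0],[0,0,0.05,0],[0,0,0.07,0],[0,0,0.085,0],[0,0,0.09,0],[0,0,0.09,0]]'
python3 - <<'E'
from h import *
W=pose("wrist");im=viewer.camera("wrist");cv2.imwrite("pics/wrist8.png",im)
print(telemetry.read_state()["position"])
g=im.max(2)
print("rowwise widths",[(y,int((g[y,195:315]>170).sum())) for y in range(230,325,10)])
E
```

```text
clock: 10.68
position: [0.6338, 0.2421, 0.0232]
orientation: [3.14, -0.0, 1.721]
force: [-0.2, -0.5, -0.2]
gripper_width: 0.0855
gripper_force: 0.0
clock: 11.27
position: [0.6347, 0.2424, 0.0244]
orientation: [3.138, -0.001, 1.721]
force: [0.2, 0.1, 5.4]
gripper_width: 0.0489
gripper_force: 62.8
clock: 12.02
position: [0.6348, 0.2424, 0.1153]
orientation: [3.137, -0.001, 1.721]
force: [-0.8, -0.1, -0.8]
gripper_width: 0.0486
gripper_force: 62.1
[0.63358406 0.24199814 0.11348284]
rowwise widths [(230, 68), (240, 81), (250, 91), (260, 98), (270, 104), (280, 106), (290, 104), (300, 96), (310, 83), (320, 56)]
```

View pics/wrist8.png

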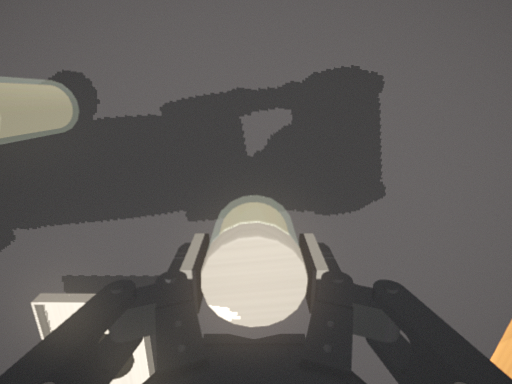

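Jar A is held with its lid at about (254,275), so it is close to the finger axis. I'll carry it to the +y pad.

```bash
python3 -m crank '[[-0.005,-0.008,0,0],[-0.016,-0.026,0,0],[-0.031,-0.05,0,0],[-0.048,-0.076,0,0],[-0.065,-0.103,0,0],[-0.082,-0.13,0,0],[-0.098,-0.156,0,0],[-0.112,-0.178,0,0],[-0.122,-0.193,0,0],[-0.1255,-0.199,0,0]]' | egrep 'pos|force'
python3 -m crank '[[0,0,-0.01,0],[0,0,-0.022,0],[0,0,-0.032,0],[0,0,-0.035,0],[0,0,-0.035,0],[0,0,-0.035,0]]'
python3 - <<'E'
from h import *
np.set_printoptions(precision=4,suppress=True)
W=pose("wrist");cv2.imwrite("pics/wrist9.png",viewer.camera("wrist"));S=pose("side");im=viewer.camera("side");cv2.imwrite("pics/side9.png",im)
s=telemetry.read_state();R=Ro.from_euler("xyz",s["orientation"]).as_matrix();print(s["position"])
w=cv2.imread("pics/wrist9.png");g=w.max(2)
print([(y,int((g[y,200:310]>140).sum())) for y in range(250,330,10)])
a=cv2.resize(im[130:260,190:330],(420,390),interpolation=3);b=w[100:384,80:440]
o=np.zeros((390,780,3),np.uint8);o[:,:420]=a;o[:284,420:]=b;cv2.imwrite("pics/v9.png",o)
E
```

```text
position: [0.5033, 0.0407, 0.1102]
force: [0.0, -0.5, -1.5]
gripper_force: 62.3
clock: 13.4
position: [0.5074, 0.0435, 0.0764]
orientation: [-3.14, -0.0, 1.722]
force: [0.3, 0.2, -1.2]
gripper_width: 0.0487
gripper_force: 62.3
[0.5081 0.0433 0.0774]
[(250, 93), (260, 100), (270, 105), (280, 107), (290, 106), (300, 106), (310, 110), (320, 93)]
```

View pics/v9.png

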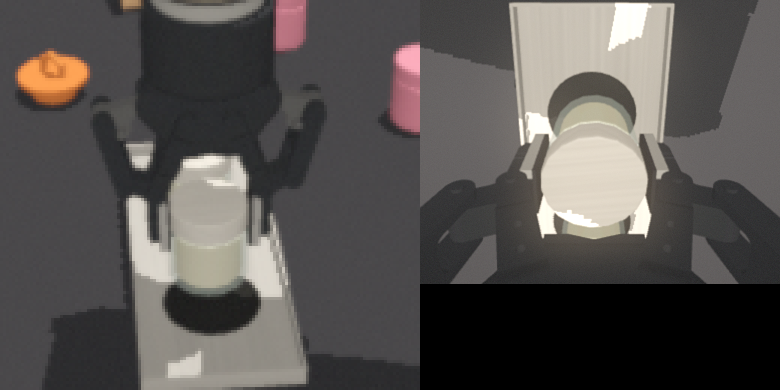

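The side view shows the jar above the near pad, with its base front edge at about (259,228).

Run:
```python
from h import *
np.set_printoptions(precision=4,suppress=True)
S=pose("side");print(plane(S,(259.3,227.7),.052),"ref first jar",plane(S,(256.7,198.3),.052))
W=pose("wrist");print(tri([ray(W,(254,276)),ray(S,(259.7,194))]))
```

```text
[0.5065 0.0647 0.052 ] ref first jar [ 0.5166 -0.0267  0.052 ]
(array([0.5064, 0.0541, 0.1229]), [np.float64(0.3511365343954617), np.float64(0.3511365343956893)])
```

```bash
python3 -m crank '[[0,0.002,-0.004,0],[0,0.002,-0.009,0],[0,0.002,-0.014,0],[0,0.002,-0.018,0],[0,0.002,-0.02,0],[0,0.002,-0.021,0],[0,0.002,-0.022,0],[0,0.002,-0.022,0],[0,0.002,-0.022,0]]'|egrep 'pos|^force'
python3 -m crank '[[0,0,-0.0005,0],[0,0,-0.001,0],[0,0,-0.001,0]]' |egrep 'pos|^force'
python3 -m crank '[[0,0,-0.0005,0],[0,0,-0.001,0],[0,0,-0.001,0]]' |egrep 'pos|^force'
```

```text
position: [0.5077, 0.0448, 0.0554]
force: [-0.1, 0.4, -1.7]
position: [0.5076, 0.0448, 0.0543]
force: [-0.2, 0.6, -0.2]
position: [0.5075, 0.0448, 0.0532]
force: [0.4, 0.1, -1.6]
```

```bash
python3 -m crank '[[0,0,-0.0005,0],[0,0,-0.001,0],[0,0,-0.001,0]]' |egrep 'pos|^force'
python3 -m crank '[[0,0,-0.0003,0],[0,0,-0.0005,0],[0,0,-0.0005,0]]' |egrep 'pos|^force'
```

```text
position: [0.5076, 0.0448, 0.0524]
force: [-0.4, 0.4, -1.3]
position: [0.5076, 0.0448, 0.0523]
force: [-1.4, -0.7, 5.1]
```

```bash
python3 -m crank '[[0,0,0,0],[0,0,0,0],[0,0,0,0],[0,0,0,0],[0,0,0,0],[0,0,0,0],[0,0,0,0]]' 0.078 |egrep 'pos|force|width'
python3 -m crank '[[0,0,0.005,0],[0,0,0.02,0],[0,0,0.05,0],[0,0,0.085,0],[0,0.01,0.12,0],[0,0.04,0.14,0],[0,0.07,0.15,0],[0,0.1,0.15,0],[0,0.13,0.15,0],[0,0.14,0.15,0]]'|egrep 'clo|pos|force|width'
python3 -m crank '[[0,0.03,0,0],[0,0.06,0,0],[0,0.09,0,0],[0,0.12,0,0],[0,0.15,0,0],[0,0.16,0,0],[0,0.16,0,0],[0,0.16,0,0]]'|egrep 'clo|pos|force|width'
python3 - <<'E'
from h import *
np.set_printoptions(precision=4,suppress=True)
for n in("side","top"): cv2.imwrite(f"pics/{n}E.png",viewer.camera(n))
a=cv2.resize(cv2.imread("pics/sideE.png")[150:260,190:320],(390,330),interpolation=3);b=cv2.resize(cv2.imread("pics/topE.png")[140:230,200:310],(403,330),interpolation=3)
cv2.imwrite("pics/vE.png",np.hstack([a,b]))
t=cv2.imread("pics/topE.png");T=pose("top")
E
```

```text
position: [0.5075, 0.0448, 0.0517]
force: [0.5, 0.1, -0.2]
gripper_width: 0.0783
gripper_force: 0.0
clock: 16.67
position: [0.5077, 0.1883, 0.203]
force: [0.0, 0.3, 0.3]
gripper_width: 0.0781
gripper_force: 0.0
clock: 17.33
position: [0.5072, 0.3441, 0.2014]
force: [-1.2, -0.6, 0.7]
gripper_width: 0.0777
gripper_force: 0.0
```

View pics/vE.png

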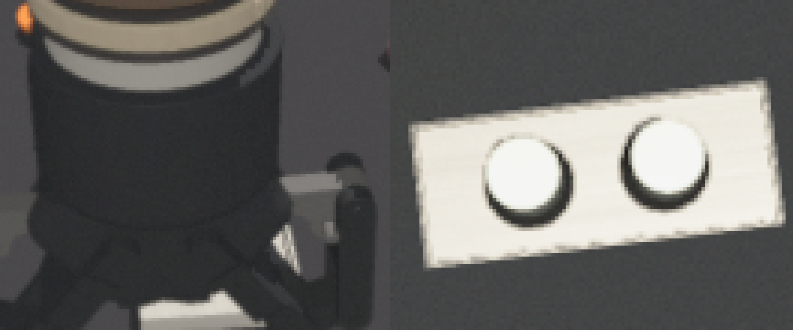

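The top view shows both lids inside their dark pads and the tray level and in place. The last check is how well the jars are centred, measured from the top view.

Run:
```python
from h import *
np.set_printoptions(precision=4,suppress=True)
t=cv2.imread("pics/topE.png");T=pose("top");S=pose("side")
for th in(236,239,241):
  for e,k in blobs(t.min(2)>th,120,600):
    if 200<e[0][0]<310 and 140<e[0][1]<230: print(th,e,plane(T,e[0],.084))
g=t.min(2);print(g[188,222:256],g[184,258:292])
# crop-to-image lid estimates from vE (scale 3.664)
for x,y in((524-390,173),(669-390,156)):
  print(plane(T,(200+x/3.664,140+y/3.667),.084))
# tray corners now and before
for n in("0","E"):
  im=cv2.imread(f"pics/top{n}.png"); m=im.min(2)>150
  B=[k for e,k in blobs(m,1500)]; k=max(B,key=cv2.contourArea); r=cv2.minAreaRect(k); print(n,r)
```

```text
236 ((235.69186401367188, 186.6817626953125), (17.276391983032227, 17.441991806030273), 156.1932830810547) [0.5081 0.0424 0.084 ]
236 ((275.4419250488281, 182.2359619140625), (17.293684005737305, 17.781171798706055), 165.962890625) [ 0.5215 -0.0551  0.084 ]
239 ((235.79397583007812, 186.696044921875), (17.188201904296875, 17.213159561157227), 7.485710144042969) [0.5081 0.0422 0.084 ]
239 ((275.39752197265625, 182.15565490722656), (17.30231285095215, 17.406574249267578), 145.41368103027344) [ 0.5217 -0.055   0.084 ]
241 ((235.99876403808594, 187.3908233642578), (15.609888076782227, 17.152877807617188), 79.56420135498047) [0.5064 0.0416 0.084 ]
241 ((275.55462646484375, 182.4878692626953), (16.15311050415039, 17.228530883789062), 80.61299896240234) [ 0.5209 -0.0554  0.084 ]
[224 224 225 182 203 241 242 243 243 242 243 243 243 243 242 242 243 243
 243 243 244 244 243 230 147  59  42  65 188 230 229 230 229 230] [228 229 228 228 176  50  36  91 220 243 243 244 244 244 243 244 244 244
 244 244 244 244 243 244 243 244 243 202  63 187 229 228 228 228]
[0.5069 0.0402 0.084 ]
[ 0.5208 -0.0569  0.084 ]
0 ((255.5, 21.5), (43.0, 511.0), 90.0)
E ((255.5, 21.5), (43.0, 511.0), 90.0)
```

```bash
python3 -c "
from station import arm
print(arm.close_job())"
```

```text
the job is handed in; nothing more can be done
None
```

I stood both squat jars upright on the holder's two pads, each within about 2 mm of its pad's centre by the top camera, and handed the job in at about 17.5 s; the tray looked level and unmoved, but my numeric check of that failed.

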